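Hook a tip-box carrier into its docking guide

TASK

The white carrier with the pink tip box stands at the back, too far to reach. Pick up the orange-handled hook, lower its toe into the carrier's blue pull loop and drag the carrier into the aluminium guide until it sits fully home against both black stop blocks, holding it there for about half a second with a light pull (about 7 N more than it took to drag it; never press it on the guide or stop with over 15 N). Then unhook it, leaving it snug against the stop, and set the hook down on the bench clear of guide and carrier, standing on its handle and toe as it stood before; touch the carrier with nothing but the hook, and leave the beaker, wash bottle and timer alone.

Things in the scene. Friction and masses are not known exactly. Their poses are not given: they have to be found in the camera images.
- hook_handle (a point): Centre of the hook tool's orange handle, a box 70 mm long (x), 24 wide (y; grip across it), 64 tall, 32 mm above its underside. +x points along the steel shaft (7 mm thick, axis 2 mm below this point) to the hook end; z up. The tool (140 g) stands on the bench as it is used. Grip it at this height or higher, so that the fingers clear the guide and stop.
- hook_toe (a point): Lowest point of the hook's toe, 110 mm ahead (+x) of and 32 mm below the handle centre. The toe is a pin 7 mm thick that points straight down from the end of the shaft; its rounded end is level with the handle's underside.
- loop (a point): Centre of the opening of the carrier's flat blue pull loop, 12 mm up; an 8 mm round bar. Opening: 28 mm wide (y), from 24 mm in front (-x, rounded end) to 23 mm behind (+x), where the carrier's front edge is. Carrier: white plate 120 (x) x 128 (y) x 10 mm, tip box fixed on it, top 88 mm up; 0.5 kg, varying by a third; slides on the bench, dragging takes 1 to 5 N.
- dock: Aluminium docking guide fixed to the bench. Origin on the bench midway between its fences; +x is the mouth (away from the robot), -x where the carrier is pulled to. Its adjustable black stop is clamped with its face (toward +x) anywhere from x = -85 to -35 mm in this frame; where is not measured, so it must be felt or seen. It does not give.
- dock_mid (a point): On the bench at the origin of the guide. Fences 16 mm tall, 138 mm apart inside, from x = -160 to +55 mm, flaring out to 190 mm apart at +100 mm. A tie bar 5 mm high crosses at x = -152 mm. The stop has red knobs (tops 33 mm up) and a block 34 mm wide, 16 mm tall at each side; the loop passes through the 64 mm gap between, over a strip 12 mm long, 4 mm high.
- beaker: Bystander: small clear beaker, 60 mm wide, 80 mm tall; origin at its base. Behind it, from about x = 0.75 m on and left (+y) of about y = -0.09 m, a fixed tall wooden shelf panel rises from the bench: swing the hook clear of it.
- bottle: Bystander: wash bottle with a red cap, 77 x 102 mm, 229 mm tall; origin at its base.
- lab_timer: Bystander: flat white timer, 66 x 66 x 19 mm; origin at its base.
- hook: The whole hook tool; origin at the centre of the handle's underside, axes as for the handle centre.

How it is judged:
On the way, in this order (a step that is already met when the one before it is completed fails the run):
1. the hook's toe is down in the carrier's loop, the carrier still outside the stop (x of hook_toe in the frame of loop between -0.026 and 0.023 m and y of hook_toe in the frame of loop between -0.014 and 0.014 m and z of hook_toe in the frame of loop below 0 m and x of carrier_front in the frame of dock above 0.05 m), for 0.1 s.
2. the hook, in the loop, pulls the carrier squarely against the stop: the carrier presses on the stop with more than 3 N for half a second (x of carrier_front in the frame of stop_face between -0.003 and 0.003 m and angle between the x axis of carrier and the x axis of dock, either way round below 0.05 rad and angle between carrier's own z axis and vertical below 0.05 rad and contact force between carrier and stop above 3 N and contact force between hook and carrier above 3 N), for 0.5 s.
At the end, for the whole second after the job is handed in: The carrier's front edge stands within 3 mm of the stop face, square to the guide within 0.05 rad, flat and at rest; the hook lies upright at rest on the bench (handle centre 26 to 38 mm up, tilt below 0.08 rad), touching neither carrier, guide nor stop (x of carrier_front in the frame of stop_face between -0.003 and 0.003 m and angle between the x axis of carrier and the x axis of dock, either way round below 0.05 rad and angle between carrier's own z axis and vertical below 0.05 rad and linear speed of each of carrier, hook below 0.01 m/s and height (world z) of hook_handle between 0.026 and 0.038 m and angle between hook's own z axis and vertical below 0.08 rad and contact force between hook and carrier below 0.1 N and contact force between hook and dock below 0.1 N and contact force between hook and stop below 0.1 N).
It fails at once if the carrier presses on the guide or stop with more than 15 N (contact force between carrier and stop above 15 N or contact force between carrier and dock above 15 N).
It fails at once if the robot touches the carrier other than with the hook (contact force between any of the fingers, the arm and carrier above 0.5 N).
It fails at once if the small clear beaker is moved by more than 15 mm (distance of beaker from where it was at the start of the episode above 0.015 m).
It fails at once if the wash bottle is moved by more than 15 mm (distance of bottle from where it was at the start of the episode above 0.015 m).
It fails at once if the timer is moved by more than 15 mm (distance of lab_timer from where it was at the start of the episode above 0.015 m).
It also fails if it takes over 72 s, if anything falls off the work surface, if the arm or the gripper's body presses on something with over 40 N, if the wrist force passes 120 N, or if a joint passes its speed limit or range.

ROBOT

A 6-joint arm with a two-finger parallel gripper is mounted at the origin on a cart in front of the work surface, level with it; the furniture and walls round the work are solid. World frame = base frame: x ahead of the robot, y to its left, z up, the work surface at z = 0. Lengths are in m, angles in rad, forces in N, time in s.
With the tool pointing down it reaches from about 0.35 to 0.95 m from the base axis. Payload 17.4 kg.
Tool frame: the origin (TCP) lies at the centre of the arm's flange, where the gripper is bolted on; the fingertips stand 186 mm ahead of it and the grasp point (between the pads) lies 167 mm ahead of it; z points along the fingers, y is the line along which they close (so a half turn about z gives the same grasp; the last joint's range is limited). The gripper opens to 93 mm and grips with 3 to 60 N. Pads are 15 mm wide; open, the fingers measure 128 mm over their backs; the gripper's body (75 mm by 188 mm) begins 65 mm behind the grasp point.
Start: joints at [1.169, 0.116, 1.442, -0, 1.584, -0.038], TCP at [0.24, 0.631, 0.405] pointing down, gripper open.
Joint ranges: [-2.83, 2.83], [-0.83, 2.19], [0.07, 2.5], [-1.14, 4.28], [0.01, 3], [-2.97, 2.97]. Speed limits (rad/s): [1.89, 1.89, 2.22, 3.14, 3.14, 3.14].

INTERFACE

Orientations are given as a unit quaternion [w, x, y, z].
In Python, from rig import bot, vision gives the robot as it stands.
- The arm moves only by the shell command python3 -m crank 'ROWS' [FORCE]. ROWS is JSON, a list that holds one entry, the list of rows, each a list of 7 numbers: the finger opening in mm, from 0 to 93, then the shift along the tool's x, y, z in mm, then the turn, a rotation vector about the tool's x, y, z in degrees. A call has 1 to 12 rows; each row shifts and turns the commanded pose from where the row before left it, along the tool's axes as they then stand; what a row does not reach is not made up. A row lasts 1/12 s, in which the tool goes at most 41.7 mm and 7.16 degrees, less where a joint would pass 70% of its speed; a pose out of reach is approached as far as the arm can. A call is refused whole if a number of a shift passes 41.7 or a number of a turn 7.16, either way. A call with a gripper value outside its range is refused whole. The fingers move at their own pace and stop on an object; FORCE is the grip in N (left out, the last holds). Time passes only in rows, so rows that do not move let the fingers close. It gives the time, the measured TCP pose, the force, the opening and the grip force at its end, in the units of the state.
- bot.get_obs(): the state, without advancing time (a new reading comes with each control period).
- vision.grab_frame(name): name is "scene" or "side" or "wrist"; returns the picture (480x640x3 uint8, blue, green, red); there is no depth.
- vision.get_calibration(name): a dict with "fov_y" (degrees; the focal length in pixels is half the picture's height over the tangent of half this angle, whatever the lens; pixels are square), "cx", "cy" (the principal point, pixels), "extrinsics" (4x4, takes a point from world to camera coordinates). Camera axes: x right, y up, looking along -z (the intrinsics and any distortion apply to the point x, -y, -z); pixel columns grow to the right and rows downward; lengths in m; the calibration is good to about 2 mm. A picture is of the moment at which its call begins: read the wrist's pose just before it. get_calibration takes no time and is no camera call; for the wrist camera it gives the pose at the moment of the call.
- bot.finish_job(): hands the job in; it is judged then, once.
Trained networks look in the newest picture that a camera, given by its name, has taken for a name from the list of things; names that differ only in an ending like _2 or _b are one class to them, and where a whole thing is asked for, a point or a joint stands for the part that bears it (a point fixed in the world has none). Each returns a list of dicts, best first, with "confidence" (0 to 1); they miss things now and then, are a little off and sometimes report something else, mostly with a low value. They report only what shows in the picture. A call takes as long as a camera call.
- vision.spot_in(camera, thing): "box" ([left, top, right, bottom] in pixels, round what is visible of it).
- vision.outline_of(camera, thing): "pixels" (480x640 bool, what is visible of it) and "box" ([left, top, right, bottom] in pixels, round what is visible of it).
The state is a dict: "t": time; "joint_positions": joint angles; "qvel": joint speeds; "joint_efforts": joint torques, N m; "ee_pos": TCP position; "orientation": TCP orientation; "force": force on the tool from outside, world axes, zero at the start; "torque": the same for the moment, N m; "width": finger opening in m; "gripper_force": force on a finger pad.
Only numpy, scipy, OpenCV 4.12 (cv2) and the standard library are available. Lean on these libraries where they do the work, as an engineer would, in place of code of your own. Each camera call takes 0.05 s, during which the arm holds its last target. There are 200 camera calls.

## Working session

There is one attempt and no reset: what is moved stays moved. The work goes in short steps, Python scripts to look and compute and a shell command to move; the robot and the scene stay as the last step left them, time stands still between calls to the robot, and variables do not carry over. Pictures are saved under pics/ and viewed, at most 10 in all, crops included, and the job is handed in when it is done.

```bash
mkdir -p pics; ls; python3 - <<'E'
from rig import bot, vision
import cv2,numpy as np
o=bot.get_obs();print({k:np.round(v,3) for k,v in o.items()})
for c in("scene","side"):
    im=vision.grab_frame(c);cv2.imwrite(f"pics/{c}0.png",im)
    k=vision.get_calibration(c);print(c,k)
    for n in("hook_handle","hook_toe","hook","loop","dock","dock_mid","beaker","bottle","lab_timer"):
        r=vision.spot_in(c,n);print(n,[(np.round(d["box"]).tolist(),round(d["confidence"],2)) for d in r[:2]])
E
```

```text
pics
{'t': np.float64(0.0), 'joint_positions': array([ 1.169,  0.116,  1.442,  0.   ,  1.584, -0.038]), 'qvel': array([-0.001,  0.001, -0.   , -0.001, -0.001, -0.001]), 'joint_efforts': array([-0.0000e+00, -7.2127e+01, -6.2260e+01,  7.8000e-02,  2.4000e-02,
       -0.0000e+00]), 'ee_pos': array([0.24 , 0.631, 0.404]), 'orientation': array([-0.   ,  0.181,  0.984, -0.001]), 'force': array([ 0.198,  0.56 , -0.244]), 'torque': array([-0.023,  0.013,  0.006]), 'gripper_force': np.float64(0.0), 'width': np.float64(0.093)}
scene {'fov_y': 46.95310650228981, 'cx': 321.3590078794034, 'cy': 237.51183205196256, 'extrinsics': array([[ 0.90886258, -0.41685295, -0.01422755, -0.60264978],
       [ 0.18813978,  0.37927935,  0.90595287, -0.10257972],
       [-0.37225291, -0.82606343,  0.42313943, -1.25710121],
       [ 0.        ,  0.        ,  0.        ,  1.        ]])}
hook_handle [([230.0, 206.0, 283.0, 235.0], 0.97)]
hook_toe [([230.0, 209.0, 281.0, 240.0], 0.57)]
hook [([232.0, 209.0, 282.0, 235.0], 0.6)]
loop [([371.0, 210.0, 453.0, 268.0], 0.74)]
dock [([278.0, 237.0, 390.0, 295.0], 0.66), (
[... 367 characters left out ...]
y([[-0.99648031, -0.08275548, -0.01336096,  0.58373719],
       [ 0.03470033, -0.55231088,  0.83291571, -0.18369339],
       [-0.07630774,  0.82952048,  0.55323857, -0.94835861],
       [ 0.        ,  0.        ,  0.        ,  1.        ]])}
hook_handle [([315.0, 313.0, 399.0, 355.0], 0.9)]
hook_toe [([312.0, 314.0, 398.0, 353.0], 0.65)]
hook [([316.0, 314.0, 398.0, 350.0], 0.57)]
loop [([210.0, 197.0, 276.0, 261.0], 0.67), ([242.0, 219.0, 371.0, 280.0], 0.52)]
dock [([245.0, 221.0, 372.0, 278.0], 0.56)]
dock_mid [([244.0, 216.0, 369.0, 282.0], 0.89)]
beaker []
bottle [([308.0, 110.0, 340.0, 197.0], 0.78)]
lab_timer [([356.0, 186.0, 388.0, 206.0], 0.83), ([307.0, 112.0, 338.0, 195.0], 0.69)]
```

View pics/scene0.png

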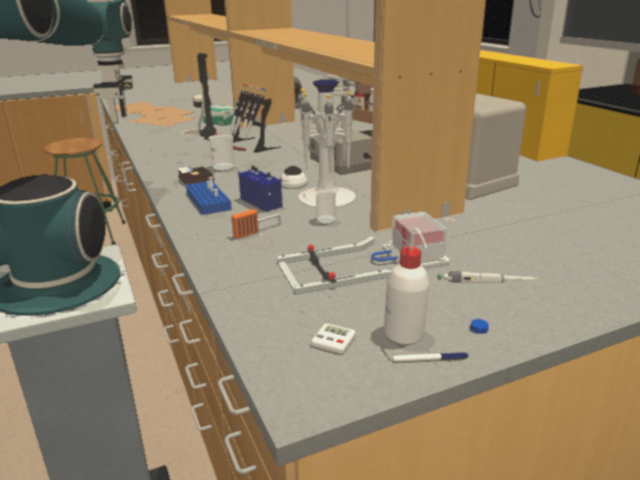

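View pics/side0.png

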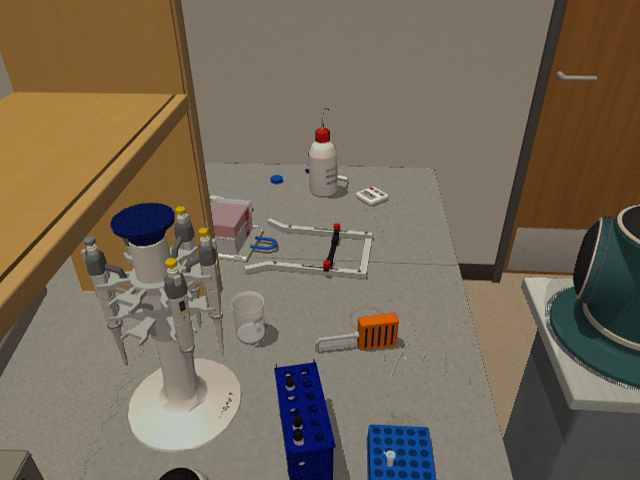

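The scene view shows the orange hook at (244,223) with its shaft pointing right, the guide from (280,260) to (450,260), knobs at (311,248) and (332,275), and the blue loop at (384,257). In the side view the handle is at (378,331), the toe near (320,347), the loop at (265,244), and the knobs at (337,227) and (327,265).

```bash
cat > h.py <<'E'
from rig import bot, vision
import cv2,numpy as np
from scipy.spatial.transform import Rotation as R
def K(k):
    f=240/np.tan(np.radians(k["fov_y"])/2);return f,k["cx"],k["cy"],np.array(k["extrinsics"])
def ray(k,p):
    f,cx,cy,E=K(k);d=np.array([(p[0]-cx)/f,-(p[1]-cy)/f,-1]);Rm=E[:3,:3];return -Rm.T@E[:3,3],Rm.T@d
def onz(k,p,z):
    c,d=ray(k,p);return c+d*(z-c[2])/d[2]
def proj(k,X):
    f,cx,cy,E=K(k);q=E[:3,:3]@np.array(X)+E[:3,3];return np.array([cx+f*q[0]/-q[2],cy-f*q[1]/-q[2]])
def tri(k1,p1,k2,p2):
    c1,d1=ray(k1,p1);c2,d2=ray(k2,p2);s=np.linalg.lstsq(np.c_[d1,-d2],c2-c1,rcond=None)[0]
    a,b=c1+s[0]*d1,c2+s[1]*d2;return (a+b)/2,np.linalg.norm(a-b)
def pose():
    o=bot.get_obs();q=np.array(o["orientation"]);return np.array(o["ee_pos"]),R.from_quat(q[[1,2,3,0]]),o
E
python3 - <<'E'
from h import *
np.set_printoptions(precision=3,suppress=True)
s,d=vision.get_calibration("scene"),vision.get_calibration("side")
for n,a,b,z in [("handle",(244.5,223.5),(378,331.5),.032),("shaftend",(280,217),(319,340),.03),("knobL",(311,247),(327,265),.033),("knobR",(332,275),(337,226),.033),("tieL",(279,259),(364,271),.016),("tieR",(297,286),(370,235),.016),("loop",(384,257),(265,244),.012),("beaker",(326,222),(251,337),0),("timer",(333,339),(372,196),.01),("bottle",(406,338),(324,192),0)]:
    print(n,tri(s,a,d,b),onz(s,a,z),onz(d,b,z))
p,r,o=pose();print(r.as_matrix())
k=vision.get_calibration("wrist");print(k);E=k["extrinsics"];print("cam centre in tool",r.inv().apply(-E[:3,:3].T@E[:3,3]-p), (E[:3,:3]@r.as_matrix()))
E
```

```text
handle (array([0.465, 0.062, 0.031]), np.float64(0.004576769641946318)) [0.467 0.061 0.032] [0.463 0.063 0.032]
shaftend (array([0.571, 0.08 , 0.022]), np.float64(0.007311336496392399)) [0.569 0.064 0.03 ] [0.567 0.09  0.03 ]
knobL (array([ 0.569, -0.138,  0.026]), np.float64(0.00695079116587338)) [ 0.567 -0.15   0.033] [ 0.565 -0.125  0.033]
knobR (array([ 0.554, -0.29 ,  0.027]), np.float64(0.005499974652795888)) [ 0.553 -0.298  0.033] [ 0.551 -0.279  0.033]
tieL (array([ 0.488, -0.137,  0.012]), np.float64(0.0023188027550843536)) [ 0.487 -0.144  0.016] [ 0.487 -0.132  0.016]
tieR (array([ 0.475, -0.277,  0.013]), np.float64(0.005756803988707127)) [ 0.477 -0.281  0.016] [ 0.473 -0.271  0.016]
loop (array([ 0.719, -0.233,  0.008]), np.float64(0.00624987152779777)) [ 0.719 -0.238  0.012] [ 0.715 -0.224  0.012]
beaker (array([ 0.7  ,  0.053, -0.007]), np.float64(0.004206167057456377)) [0.696 0.04  0.   ] [0.696 0.061 0.   ]
timer (array([ 0.466, -0.477,  0.006]), np.float64(0.00372070512212794)) [ 0.466 -0.482  0.01 ] [ 0.465 -0.468  0.01 ]
bottle (array([ 0.6  , -0.518, -0.008]), np.float64(0.006652947166361468)) [ 0.598 -0.527  0.   ] [ 0.596 -0.501  0.   ]
[[-0.935  0.356  0.   ]
 [ 0.356  0.935  0.   ]
 [ 0.     0.    -1.   ]]
{'fov_y': 66.5698809666134, 'cx': 322.3497825869355, 'cy': 240.49373196827307, 'extrinsics': array([[ 0.355,  0.935,  0.   , -0.675],
       [-0.897,  0.341, -0.283,  0.034],
       [-0.264,  0.1  ,  0.959, -0.392],
       [ 0.   ,  0.   ,  0.   ,  1.   ]])}
cam centre in tool [0.079 0.    0.019] [[ 0.001  1.    -0.   ]
 [ 0.959 -0.001  0.283]
 [ 0.283 -0.    -0.959]]
```

```bash
python3 -m crank '[[[93,-27.5,-30.1,0,0,0,0],[93,-27.5,-30.1,0,0,0,0],[93,-27.5,-30.1,0,0,0,0],[93,-27.5,-30.1,0,0,0,0],[93,-27.5,-30.1,0,0,0,0],[93,-27.5,-30.1,0,0,0,0],[93,-27.5,-30.1,0,0,0,0],[93,-27.5,-30.1,0,0,0,0],[93,-27.5,-30.1,0,0,0,0],[93,-27.5,-30.1,0,0,0,0],[93,-27.5,-30.1,0,0,0,0],[93,-27.5,-30.1,0,0,0,0]]]' 40
```

```text
t: 2.0
ee_pos: [0.42, 0.1739, 0.4051]
orientation: [0.0, 0.181, 0.984, 0.0]
force: [1.1, 0.7, -0.2]
width: 0.0931
gripper_force: 0.0
```

```bash
python3 -m crank '[[[93,-27.5,-30.1,0,0,0,0],[93,-27.5,-30.1,0,0,0,0],[93,-27.5,-30.1,0,0,0,0],[93,0,0,0,0,0,-7],[93,0,0,0,0,0,-7],[93,0,0,0,0,0,-7],[93,0,0,0,0,0,-7],[93,0,0,0,0,0,0],[93,0,0,0,0,0,0]]]'
python3 - <<'E'
from h import *
p,r,o=pose();print(p,r.as_matrix().round(3))
im=vision.grab_frame("wrist");cv2.imwrite("pics/w1.png",im)
for n in("hook_handle","hook_toe","hook","loop","dock_mid"):
    q=vision.spot_in("wrist",n);print(n,[(np.round(d["box"]).tolist(),round(d["confidence"],2)) for d in q[:2]])
E
```

```text
t: 2.75
ee_pos: [0.465, 0.0621, 0.4048]
orientation: [0.0, -0.06, 0.998, -0.0]
force: [-0.1, -0.2, 0.5]
width: 0.0933
gripper_force: 0.0
[0.46497783 0.06210082 0.40482658] [[-0.993 -0.121  0.   ]
 [-0.121  0.993  0.   ]
 [-0.    -0.    -1.   ]]
hook_handle [([306.0, 180.0, 337.0, 317.0], 0.92)]
hook_toe [([303.0, 180.0, 341.0, 318.0], 0.76)]
hook [([304.0, 176.0, 339.0, 316.0], 0.67)]
loop []
dock_mid [([0.0, 176.0, 149.0, 353.0], 0.56)]
```

View pics/w1.png

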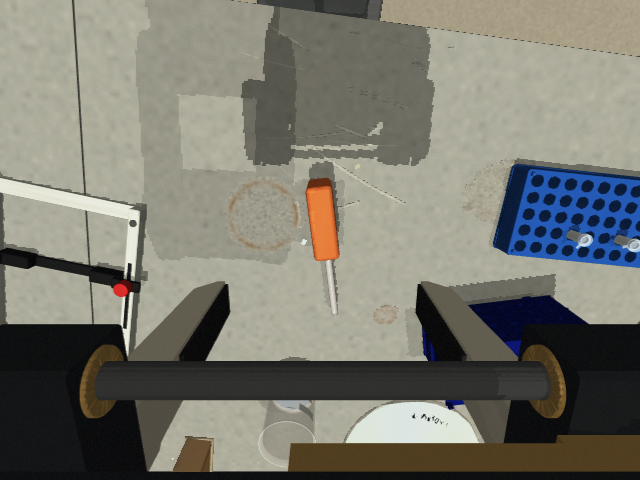

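The wrist view shows the handle's top face from about (319,187) to (326,260), and the shaft running from (330,262) to its tip at (335,312). The left knob is at (121,289).

```bash
python3 - <<'E'
from h import *
np.set_printoptions(precision=4,suppress=True)
k=vision.get_calibration("wrist")
im=cv2.imread("pics/w1.png");hsv=cv2.cvtColor(im,cv2.COLOR_BGR2HSV)
m=cv2.inRange(hsv,(3,150,60),(18,255,255));m[:150]=0;m[330:]=0
n,l,st,c=cv2.connectedComponentsWithStats(m);i=1+np.argmax(st[1:,4]);print(st[i],c[i])
ys,xs=np.where(l==i)
from scipy.optimize import minimize
def hull(q):
    x,y,a=q;cs,sn=np.cos(a),np.sin(a)
    P=[proj(k,(x+cs*u-sn*v,y+sn*u+cs*v,z)) for u in(-.035,.035) for v in(-.012,.012) for z in(0,.064)]
    return cv2.convexHull(np.float32(P))
mm=(l==i)
def cost(q):
    M=np.zeros((960,1280),np.uint8);cv2.fillConvexPoly(M,np.round(hull(q)*2*16).astype(int),1,cv2.LINE_8,4)
    M=cv2.resize(M*255,(640,480),interpolation=cv2.INTER_AREA)/255.
    return np.abs(M-mm).sum()
best=min((minimize(cost,(.465,.062,a),method="Nelder-Mead",options=dict(initial_simplex=[(.465,.062,a),(.475,.062,a),(.465,.07,a),(.465,.062,a+.1)])) for a in(0,.1,.2)),key=lambda r:r.fun)
print(best.x,np.degrees(best.x[2]),best.fun,mm.sum())
a,b=onz(k,(330,262),.030),onz(k,(335,312),.030);print(a,b,np.degrees(np.arctan2(*(b-a)[1::-1])))
x,y,t=best.x;print("toe pred",x+.11*np.cos(t),y+.11*np.sin(t))
p,r,o=pose();print("shift tool",r.inv().apply(np.array([x,y,.22])-p))
print("knobL",onz(k,(121,289),.033),"tie corner",onz(k,(133,209),.016))
E
```

```text
[ 306  178   33   83 2065] [322.0349 219.0237]
[0.4662 0.0631 0.2435] 13.953666360671125 192.94901960784313 2065
[0.5131 0.0763 0.03  ] [0.569  0.0891 0.03  ] 12.8482819438064
toe pred 0.5729239690390183 0.08959651699217604
shift tool [-0.0012  0.0008  0.1848]
knobL [ 0.5689 -0.1369  0.033 ] tie corner [ 0.4859 -0.1311  0.016 ]
```

```bash
python3 -m crank '[[[93,-1.2,0.8,38,0,0,-6.5],[93,0,0,38,0,0,0],[93,0,0,38,0,0,0],[93,0,0,38,0,0,0],[93,0,0,25,0,0,0],[93,0,0,14,0,0,0],[93,0,0,0,0,0,0],[10,0,0,0,0,0,0],[10,0,0,0,0,0,0],[10,0,0,0,0,0,0],[10,0,0,0,0,0,0],[10,0,0,0,0,0,0]]]' 45
```

```text
t: 4.05
ee_pos: [0.4663, 0.0631, 0.2146]
orientation: [0.001, -0.119, 0.993, -0.0]
force: [-0.2, -0.9, 0.9]
width: 0.0643
gripper_force: 0.0
```

```bash
python3 -m crank '[[[10,0,0,0,0,0,0],[10,0,0,0,0,0,0],[10,0,0,0,0,0,0],[10,0,0,0,0,0,0],[10,0,0,0,0,0,0],[10,0,0,0,0,0,0]]]'
```

```text
t: 4.55
ee_pos: [0.4661, 0.063, 0.2137]
orientation: [-0.0, -0.119, 0.993, -0.0]
force: [0.1, -1.3, -0.8]
width: 0.0242
gripper_force: 2.4
```

```bash
python3 -m crank '[[[10,0,0,-15,0,0,0],[10,0,0,-40,0,0,0],[10,0,0,-45e0,0,0,0]]]' 45; python3 -m crank '[[[10,0,0,-15,0,0,0],[10,0,0,-40,0,0,0],[10,0,0,-40,0,0,0],[10,-2.1,-36.2,0,0,0,0],[10,-2.1,-36.2,0,0,0,0],[10,-2.1,-36.2,0,0,0,0],[10,-2.1,-36.2,0,0,0,0],[10,-2.1,-36.2,0,0,0,0],[10,-2.1,-36.2,0,0,0,0],[10,-2.1,-36.2,0,0,0,0],[10,-2.1,-36.2,0,0,0,6.3],[10,0,0,0,0,0,6.3]]]' 45
```

```text
t: 5.55
ee_pos: [0.5516, -0.2191, 0.308]
orientation: [-0.0, -0.005, 1.0, -0.0]
force: [0.1, 0.3, -1.1]
width: 0.0237
gripper_force: 45.0refused, shift out of range in row 3
```

```bash
python3 -m crank '[[[10,0,0,0,0,0,6.3],[10,0,0,0,0,0,0],[10,0,0,0,0,0,0],[10,0,0,0,0,0,0]]]'
python3 - <<'E'
from h import *
p,r,o=pose();print(p,r.as_matrix().round(3))
for c in("wrist","side","scene"):
    im=vision.grab_frame(c);cv2.imwrite(f"pics/{c}2.png",im)
    for n in("hook_toe","hook_handle","loop","dock_mid"):
        q=vision.outline_of(c,n);print(c,n,[(np.round(d["box"]).tolist(),round(d["confidence"],2)) for d in q[:2]])
E
```

```text
t: 5.88
ee_pos: [0.5508, -0.2141, 0.3087]
orientation: [-0.0, 0.044, 0.999, 0.0]
force: [0.2, -0.9, -0.8]
width: 0.0236
gripper_force: 45.0
[ 0.55078739 -0.21410703  0.3086565 ] [[-0.996  0.087 -0.   ]
 [ 0.087  0.996  0.   ]
 [ 0.     0.    -1.   ]]
wrist hook_toe [([290.0, 222.0, 356.0, 444.0], 0.74)]
wrist hook_handle [([291.0, 220.0, 351.0, 445.0], 0.7), ([216.0, 138.0, 439.0, 324.0], 0.7)]
wrist loop [([277.0, 403.0, 367.0, 439.0], 0.84)]
wrist dock_mid [([215.0, 140.0, 442.0, 323.0], 0.78)]
side hook_toe [([285.0, 195.0, 353.0, 224.0], 0.66)]
side hook_handle [([287.0, 192.0, 357.0, 223.0], 0.64)]
side loop []
side dock_mid [([246.0, 217.0, 371.0, 281.0], 0.83)]
scene hook_toe [([300.0, 203.0, 362.0, 238.0], 0.88), ([274.0, 238.0, 389.0, 295.0], 0.66)]
scene hook_handle [([298.0, 206.0, 362.0, 234.0], 0.89)]
scene loop [([371.0, 212.0, 450.0, 267.0], 0.61)]
scene dock_mid [([278.0, 238.0, 386.0, 294.0], 0.82)]
```

View pics/wrist2.png

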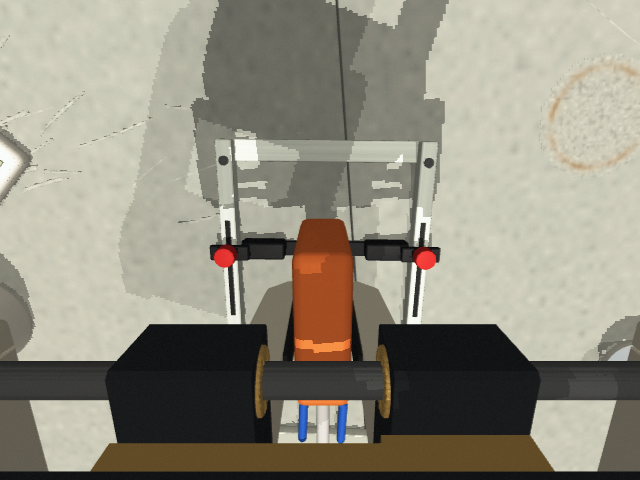

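```bash
python3 - <<'E'
import cv2,numpy as np
a=cv2.imread("pics/scene2.png")[195:305,270:460];b=cv2.imread("pics/side2.png")[185:290,200:380]
a=cv2.resize(a,(760,440),interpolation=cv2.INTER_CUBIC)
cv2.imwrite("pics/s2crop.png",a)
E
```

```text
(no output)
```

View pics/s2crop.png

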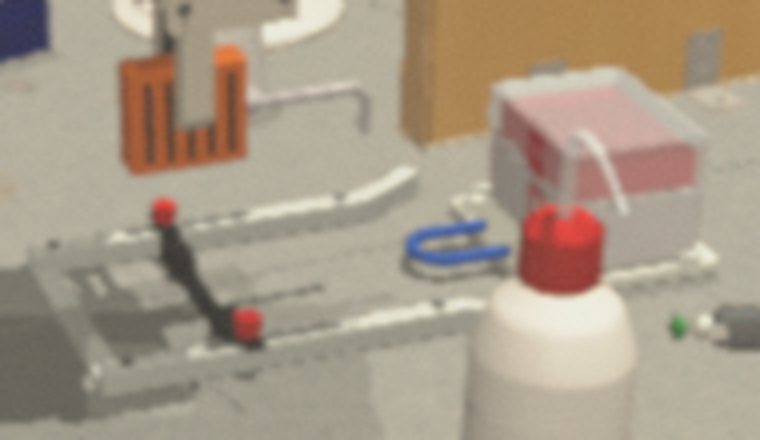

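The wrist view shows the guide with its knobs at (224,257) and (426,260) and the tie-bar screws at (223,160) and (429,162). The loop's two blue legs are at x≈303 and 342, on either side of the shaft at 322. In the scene crop the loop's bow is at about (372,256) in full-frame pixels.

```bash
python3 - <<'E'
from h import *
np.set_printoptions(precision=4,suppress=True)
k=vision.get_calibration("wrist");s=vision.get_calibration("scene");d=vision.get_calibration("side")
P={n:onz(k,p,z) for n,p,z in[("kR",(224,257),.031),("kL",(426,260),.031),("sR",(223,160),.016),("sL",(429,162),.016),("blkRb",(266,240),.016),("blkLb",(385,241),.016),("stripface",(265,259),.016),("shaft",(322,425),.127)]}
for n in P:print(n,P[n])
mk,ms=(P["kL"]+P["kR"])/2,(P["sL"]+P["sR"])/2
v=P["kL"]-P["kR"];w=P["sL"]-P["sR"];print("yaw from knobs",np.degrees(np.arctan2(-v[0],v[1])),np.degrees(np.arctan2(-w[0],w[1])), "axis dir",np.degrees(np.arctan2(*(mk-ms)[1::-1])),mk,ms)
im=cv2.imread("pics/wrist2.png");h=cv2.cvtColor(im,cv2.COLOR_BGR2HSV);m=cv2.inRange(h,(100,150,80),(125,255,255));m[:400]=0
n,l,st,c=cv2.connectedComponentsWithStats(m)
for i in range(1,n):
    if st[i,4]>30:
        print(st[i],c[i])
        ys,xs=np.where(l==i)
        for yy in(ys.min()+3,ys.max()-8):
            e=xs[ys==yy];print("  leg",onz(k,(e.mean()+0.0,yy),.012),e.size)
        print("  end",onz(k,(xs[ys==ys.max()].mean(),ys.max()),.012))
for cam,kk in(("scene",s),("side",d)):
    im=cv2.imread(f"pics/{cam}2.png");h=cv2.cvtColor(im,cv2.COLOR_BGR2HSV);m=cv2.inRange(h,(100,120,60),(125,255,255));m[:235]=0;m[275:]=0;m[:,:235]=0;m[:,420:]=0
    ys,xs=np.where(m);G=np.array([onz(kk,(x,y),.012) for x,y in zip(xs,ys)]);print(cam,len(xs),xs.min(),xs.max(),ys.min(),ys.max(),"min",G.min(0),"max",G.max(0))
E
```

```text
kR [ 0.5547 -0.2883  0.031 ]
kL [ 0.5708 -0.138   0.031 ]
sR [ 0.4852 -0.2812  0.016 ]
sL [ 0.5003 -0.131   0.016 ]
blkRb [ 0.5486 -0.2581  0.016 ]
blkLb [ 0.5578 -0.1657  0.016 ]
stripface [ 0.5641 -0.2609  0.016 ]
shaft [ 0.6246 -0.2211  0.127 ]
yaw from knobs -6.092931082602491 -5.736517474985448 axis dir -5.727502110717604 [ 0.5627 -0.2132  0.031 ] [ 0.4927 -0.2061  0.016 ]
[299 405   9  37 274] [302.3905 422.3066]
  leg [ 0.7116 -0.247   0.012 ] 8
  leg [ 0.7396 -0.2504  0.012 ] 7
  end [ 0.7489 -0.2514  0.012 ]
[337 404  10  39 295] [341.3729 423.2542]
  leg [ 0.7138 -0.2105  0.012 ] 8
  leg [ 0.744  -0.2146  0.012 ] 8
  end [ 0.7533 -0.2158  0.012 ]
scene 47 372 394 251 259 min [ 0.6951 -0.253   0.012 ] max [ 0.7465 -0.2099  0.012 ]
side 139 250 276 237 249 min [ 0.6889 -0.2524  0.012 ] max [ 0.7482 -0.2043  0.012 ]
```

```bash
python3 -m crank '[[[10,0,0,0,0,0,1],[10,-22,1,0,0,0,0],[10,-22,1,0,0,0,0],[10,-20,0,0,0,0,0],[10,0,0,25,0,0,0],[10,0,0,25,0,0,0],[10,0,0,15,0,0,0],[10,0,0,0,0,0,0],[10,0,0,0,0,0,0]]]'
python3 - <<'E'
from h import *
np.set_printoptions(precision=4,suppress=True)
p,r,o=pose();print(p,r.as_euler("zyx",degrees=True))
t=p+r.apply([-.11,0,0]);t[2]=p[2]-.2137;print("toe",t)
out=[]
for c in("scene","side"):
    im=vision.grab_frame(c);k=vision.get_calibration(c)
    q=proj(k,t);g=proj(k,(t[0],t[1],.012));print(c,q,g)
    x,y=np.round(g).astype(int);cr=im[y-45:y+25,x-45:x+45];out.append(cv2.resize(cr,(400,311),interpolation=cv2.INTER_CUBIC))
cv2.imwrite("pics/c3.png",np.hstack(out))
E
```

```text
t: 7.38
ee_pos: [0.6146, -0.2194, 0.2436]
orientation: [-0.001, 0.055, 0.999, 0.0]
force: [0.3, 0.1, -1.7]
width: 0.0237
gripper_force: 45.0
[ 0.6146 -0.2194  0.2436] [-173.7318   -0.0634 -179.9737]
toe [ 0.7239 -0.2314  0.0299]
scene [384.5724 248.8158] [384.3183 255.4875]
side [261.1651 235.6567] [261.6964 242.0363]
```

View pics/c3.png

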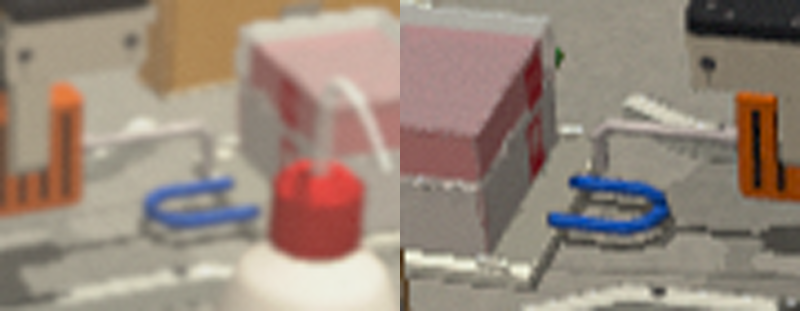

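The crops show the toe above the loop opening: centred in the side view, and perhaps slightly towards the near (-y) leg in the scene view. I'll nudge it 1.5 mm towards +y, lower it to just above the bar and check again.

```bash
python3 -m crank '[[[10,0,1.5,6,0,0,0],[10,0,0,5,0,0,0],[10,0,0,0,0,0,0]]]'
python3 - <<'E'
from h import *
p,r,o=pose();t=p+r.apply([-.11,0,0]);t[2]=p[2]-.2137;print(t)
out=[]
for c in("scene","side"):
    im=vision.grab_frame(c);k=vision.get_calibration(c)
    x,y=np.round(proj(k,(t[0],t[1],.012))).astype(int);print(c,x,y,proj(k,t))
    cr=im[y-22:y+15,x-24:x+24];out.append(cv2.resize(cr,(400,308),interpolation=cv2.INTER_NEAREST))
cv2.imwrite("pics/c4.png",np.hstack(out))
E
```

```text
t: 7.73
ee_pos: [0.6146, -0.2177, 0.2321]
orientation: [-0.0, 0.054, 0.999, 0.0]
force: [-0.5, 0.9, -1.9]
width: 0.0239
gripper_force: 45.0
[ 0.72396747 -0.22971027  0.01837481]
scene 384 255 [384.06928859 252.83288581]
side 262 242 [261.36385862 240.18595131]
```

View pics/c4.png

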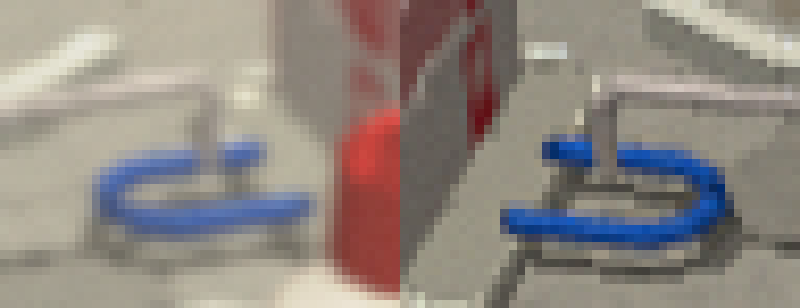

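The crop shows the toe inside the loop in both views, overlapping the far leg but short of the near one. Lowering to toe height about 7 mm.

```bash
python3 -m crank '[[[10,0,0,6,0,0,0],[10,0,0,5.4,0,0,0],[10,0,0,0,0,0,0],[10,0,0,0,0,0,0],[10,0,0,0,0,0,0]]]'; python3 -m crank '[[[10,5,0,0,0,0,0],[10,5,0,0,0,0,0],[10,5,0,0,0,0,0],[10,5,0,0,0,0,0],[10,5,0,0,0,0,0],[10,5,0,0,0,0,0]]]'
```

```text
t: 8.25
ee_pos: [0.6149, -0.2179, 0.2213]
orientation: [-0.0, 0.054, 0.999, 0.0]
force: [0.5, 0.3, -0.9]
width: 0.0236
gripper_force: 45.0
t: 8.75
ee_pos: [0.5845, -0.2146, 0.2215]
orientation: [0.0, 0.054, 0.999, -0.0]
force: [2.5, -0.4, -2.5]
width: 0.0237
gripper_force: 45.0
```

```bash
python3 -m crank '[[[10,6,0,0,0,0,0],[10,6,0,0,0,0,0],[10,6,0,0,0,0,0],[10,6,0,0,0,0,0],[10,6,0,0,0,0,0],[10,6,0,0,0,0,0]]]'; python3 - <<'E'
from h import *
p,r,o=pose();t=p+r.apply([-.11,0,0]);t[2]=p[2]-.2137;print(t,r.as_euler("zyx",degrees=True)[0])
im=vision.grab_frame("wrist");cv2.imwrite("pics/w5.png",im);k=vision.get_calibration("wrist")
h=cv2.cvtColor(im,cv2.COLOR_BGR2HSV);m=cv2.inRange(h,(100,150,60),(125,255,255));m[:380]=0
n,l,st,c=cv2.connectedComponentsWithStats(m)
for i in range(1,n):
    if st[i,4]>30:print(st[i],onz(k,c[i],.012))
E
```

```text
t: 9.25
ee_pos: [0.5487, -0.2106, 0.2214]
orientation: [0.0, 0.054, 0.999, -0.0]
force: [2.0, -0.2, -0.1]
width: 0.0238
gripper_force: 45.0
[ 0.65799936 -0.22261743  0.00774054] -173.75336053623775
[293 425  23  18 262] [ 0.65377741 -0.23236229  0.012     ]
[329 424  26  19 304] [ 0.6556681 -0.2108381  0.012    ]
```

The drag force is about 2 N. I'll continue to roughly 25 mm short of the expected stop and then measure the gap.

```bash
python3 -m crank '[[[10,8,0,0,0,0,0],[10,8,0,0,0,0,0],[10,8,0,0,0,0,0],[10,8,0,0,0,0,0],[10,8,0,0,0,0,0],[10,8,0,0,0,0,0],[10,8,0,0,0,0,0],[10,8,0,0,0,0,0],[10,8,0,0,0,0,0],[10,6,0,0,0,0,0],[10,4,0,0,0,0,0],[10,2,0,0,0,0,0]]]'
python3 - <<'E'
from h import *
p,r,o=pose();t=p+r.apply([-.11,0,0]);t[2]=p[2]-.2137;print(t,r.as_euler("zyx",degrees=True)[0])
out=[]
for c in("scene","side"):
    im=vision.grab_frame(c);k=vision.get_calibration(c)
    x,y=np.round(proj(k,(t[0]+.03,t[1],.012))).astype(int);print(c,x,y)
    cr=im[y-30:y+30,x-32:x+32];cv2.imwrite(f"pics/{c}6.png",im);out.append(cv2.resize(cr,(400,375),interpolation=cv2.INTER_CUBIC))
cv2.imwrite("pics/c6.png",np.hstack(out))
E
```

```text
t: 10.3
ee_pos: [0.465, -0.2015, 0.2212]
orientation: [-0.0, 0.055, 0.999, 0.0]
force: [3.0, -0.0, -1.3]
width: 0.0238
gripper_force: 45.0
[ 0.57439095 -0.21346146  0.00746484] -173.7488179778094
scene 336 263
side 312 248
```

View pics/c6.png

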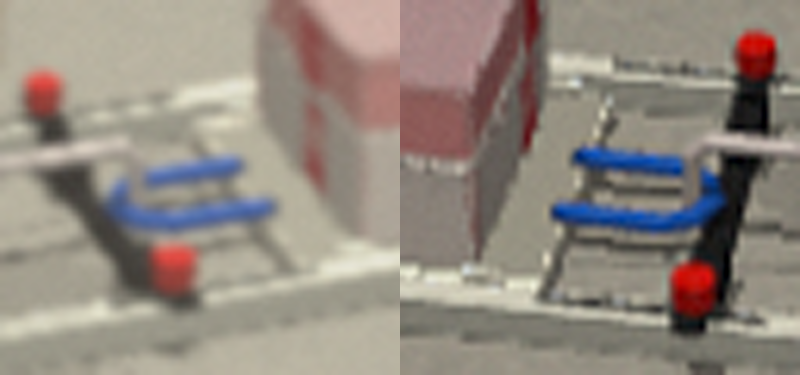

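The crop shows the loop's bow reaching the stop bar, with the carrier's edge about 45 mm short of the stop face and square to it. Advance 30 mm, then feel.

```bash
python3 -m crank '[[[10,4,0,0,0,0,0],[10,5,0,0,0,0,0],[10,5,0,0,0,0,0],[10,5,0,0,0,0,0],[10,4,0,0,0,0,0],[10,3,0,0,0,0,0],[10,2,0,0,0,0,0],[10,1,0,0,0,0,0],[10,1,0,0,0,0,0]]]'
python3 - <<'E'
from h import *
p,r,o=pose();t=p+r.apply([-.11,0,0]);print(t,r.as_euler("zyx",degrees=True)[0],o["force"])
out=[]
for c in("scene","side"):
    im=vision.grab_frame(c);k=vision.get_calibration(c)
    x,y=np.round(proj(k,(t[0]+.03,t[1],.012))).astype(int)
    cr=im[y-30:y+30,x-32:x+32];out.append(cv2.resize(cr,(400,375),interpolation=cv2.INTER_CUBIC))
cv2.imwrite("pics/c7.png",np.hstack(out))
E
```

```text
t: 11.15
ee_pos: [0.4358, -0.1983, 0.2214]
orientation: [0.0, 0.054, 0.999, -0.0]
force: [1.0, -0.6, -2.6]
width: 0.0236
gripper_force: 45.0
[ 0.54513065 -0.21028391  0.22139687] -173.7519193901345 [ 1.00563049 -0.6163399  -2.60667431]
```

View pics/c7.png

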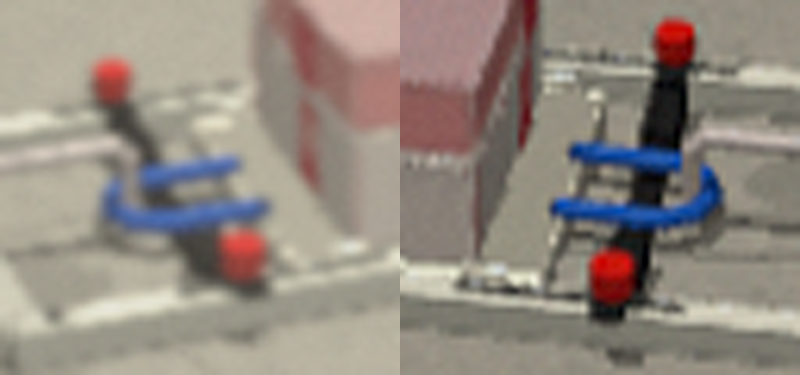

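The crop shows about 10–17 mm left between the plate edge and the stop. Creep in from here.

```bash
python3 -m crank '[[[10,1,0,0,0,0,0],[10,1,0,0,0,0,0],[10,1,0,0,0,0,0],[10,1,0,0,0,0,0],[10,1,0,0,0,0,0],[10,0.5,0,0,0,0,0]]]'
```

```text
t: 11.75
ee_pos: [0.4303, -0.1977, 0.2213]
orientation: [0.0, 0.054, 0.999, 0.0]
force: [1.7, 0.2, -2.3]
width: 0.0239
gripper_force: 45.0
```

```bash
python3 -m crank '[[[10,0.5,0,0,0,0,0],[10,0.5,0,0,0,0,0],[10,0.5,0,0,0,0,0]]]' | grep -E "pos|force"; python3 -m crank '[[[10,0.5,0,0,0,0,0],[10,0.5,0,0,0,0,0]]]'| grep -E "pos|force"
```

```text
ee_pos: [0.4289, -0.1976, 0.2214]
force: [1.7, -0.9, -2.2]
gripper_force: 45.0
ee_pos: [0.4279, -0.1974, 0.2214]
force: [2.3, 0.2, -2.5]
gripper_force: 45.0
```

```bash
python3 -m crank '[[[10,0.5,0,0,0,0,0],[10,0.5,0,0,0,0,0]]]' | grep -E "pos|force: \["; python3 -m crank '[[[10,0.5,0,0,0,0,0],[10,0.5,0,0,0,0,0]]]'| grep -E "pos|force: \["
```

```text
ee_pos: [0.4269, -0.1973, 0.2213]
force: [2.3, -0.7, -3.1]
ee_pos: [0.4259, -0.1972, 0.2213]
force: [2.1, 0.5, -2.4]
```

```bash
python3 -m crank '[[[10,0.5,0,0,0,0,0],[10,0.5,0,0,0,0,0]]]' | grep -E "pos|force: \["; python3 -m crank '[[[10,0.4,0,0,0,0,0],[10,0.4,0,0,0,0,0]]]'| grep -E "pos|force: \["
```

```text
ee_pos: [0.4249, -0.1971, 0.2214]
force: [2.3, -0.4, -1.7]
ee_pos: [0.4241, -0.197, 0.2213]
force: [2.6, -0.8, -2.4]
```

```bash
python3 -m crank '[[[10,0.4,0,0,0,0,0],[10,0.4,0,0,0,0,0]]]' | grep -E "pos|force: \["; python3 - <<'E'
from h import *
p,r,o=pose();t=p+r.apply([-.11,0,0])
out=[]
for c in("scene","side"):
    im=vision.grab_frame(c);k=vision.get_calibration(c)
    x,y=np.round(proj(k,(t[0]+.04,t[1],.012))).astype(int)
    cr=im[y-26:y+26,x-28:x+28];out.append(cv2.resize(cr,(400,371),interpolation=cv2.INTER_CUBIC))
cv2.imwrite("pics/c8.png",np.hstack(out))
E
```

```text
ee_pos: [0.4233, -0.1969, 0.2214]
force: [2.0, -0.8, -2.0]
```

View pics/c8.png

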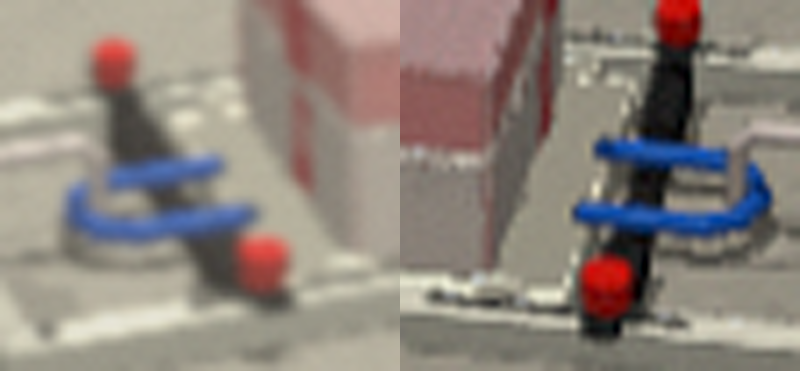

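The crop shows the plate edge only 3–5 mm from the blocks. Keep feeling forward in small steps.

```bash
python3 -m crank '[[[10,0.4,0,0,0,0,0],[10,0.4,0,0,0,0,0]]]' | grep -E "pos|force: \["; python3 -m crank '[[[10,0.4,0,0,0,0,0],[10,0.3,0,0,0,0,0]]]' | grep -E "pos|force: \["
```

```text
ee_pos: [0.4226, -0.1969, 0.2214]
force: [3.0, -1.6, -1.4]
ee_pos: [0.4218, -0.1968, 0.2213]
force: [1.5, 0.0, -3.5]
```

```bash
python3 -m crank '[[[10,0.4,0,0,0,0,0],[10,0.3,0,0,0,0,0]]]' | grep -E "pos|force: \["; python3 -m crank '[[[10,0.3,0,0,0,0,0],[10,0.3,0,0,0,0,0]]]' | grep -E "pos|force: \["
```

```text
ee_pos: [0.4211, -0.1967, 0.2213]
force: [1.6, -0.8, -2.2]
ee_pos: [0.4206, -0.1966, 0.2214]
force: [2.1, 0.3, -1.7]
```

```bash
python3 -m crank '[[[10,0.3,0,0,0,0,0],[10,0.3,0,0,0,0,0]]]' | grep -E "pos|force: \["
```

```text
ee_pos: [0.4199, -0.1966, 0.2213]
force: [2.3, -0.5, -2.6]
```

```bash
python3 -m crank '[[[10,0.4,0,0,0,0,0],[10,0.3,0,0,0,0,0]]]' | grep -E "pos|force: \["
```

```text
ee_pos: [0.4193, -0.1965, 0.2213]
force: [1.7, -0.5, -2.5]
```

```bash
python3 -m crank '[[[10,0.4,0,0,0,0,0],[10,0.3,0,0,0,0,0]]]' | grep -E "pos|force: \["
```

```text
ee_pos: [0.4186, -0.1964, 0.2214]
force: [1.8, -0.6, -2.4]
```

```bash
python3 -m crank '[[[10,0.3,0,0,0,0,0],[10,0.3,0,0,0,0,0]]]' | grep -E "pos|force: \["
```

```text
ee_pos: [0.418, -0.1964, 0.2214]
force: [4.6, -0.6, -4.0]
```

```bash
python3 -m crank '[[[10,0,0,0,0,0,0]]]' | grep -E "pos|force: \["; python3 -m crank '[[[10,0.2,0,0,0,0,0]]]' | grep -E "pos|force: \["
```

```text
ee_pos: [0.418, -0.1964, 0.2214]
force: [3.6, -0.5, -2.2]
ee_pos: [0.4179, -0.1963, 0.2214]
force: [4.9, -0.5, -3.8]
```

```bash
python3 -m crank '[[[10,0.2,0,0,0,0,0],[10,0,0,0,0,0,0]]]' | grep -E "pos|force: \["; python3 -m crank '[[[10,0.1,0,0,0,0,0],[10,0,0,0,0,0,0]]]' | grep -E "pos|force: \["
```

```text
ee_pos: [0.4176, -0.1964, 0.2214]
force: [4.2, -0.7, -2.7]
ee_pos: [0.4175, -0.1964, 0.2214]
force: [4.2, -2.0, -2.9]
```

```bash
python3 -m crank '[[[10,0.3,0,0,0,0,0],[10,0,0,0,0,0,0]]]' | grep -E "pos|force: \["; python3 -m crank '[[[10,0.2,0,0,0,0,0],[10,0,0,0,0,0,0]]]' | grep -E "pos|force: \["
```

```text
ee_pos: [0.4172, -0.1963, 0.2214]
force: [4.8, -2.0, -2.9]
ee_pos: [0.417, -0.1963, 0.2214]
force: [4.7, -2.5, -3.7]
```

```bash
python3 -m crank '[[[10,0.2,0,0,0,0,0],[10,0,0,0,0,0,0]]]' | grep -E "pos|force: \["
```

```text
ee_pos: [0.4169, -0.1963, 0.2214]
force: [5.3, -3.1, -4.0]
```

```bash
python3 -m crank '[[[10,0.2,0,0,0,0,0],[10,0.2,0,0,0,0,0],[10,0,0,0,0,0,0]]]' | grep -E "pos|force: \["
```

```text
ee_pos: [0.4165, -0.1963, 0.2215]
force: [5.3, -3.8, -3.6]
```

```bash
python3 -m crank '[[[10,0.2,0,0,0,0,0],[10,0,0,0,0,0,0]]]' | grep -E "pos|force: \["
```

```text
ee_pos: [0.4163, -0.1963, 0.2215]
force: [7.3, -3.8, -3.8]
```

```bash
python3 -m crank '[[[10,0.1,-0.4,0,0,0,0],[10,0,0,0,0,0,0]]]' | grep -E "pos|force: \["; python3 - <<'E'
from h import *
p,r,o=pose();k=vision.get_calibration("wrist");im=vision.grab_frame("wrist")
h=cv2.cvtColor(im,cv2.COLOR_BGR2HSV);m=cv2.inRange(h,(100,150,60),(125,255,255));m[:380]=0
n,l,st,c=cv2.connectedComponentsWithStats(m)
for i in range(1,n):
    if st[i,4]>30:
        ys,xs=np.where(l==i);print(st[i],onz(k,c[i],.012))
s=vision.get_calibration("side");im=vision.grab_frame("side");cv2.imwrite("pics/side9.png",im)
h=cv2.cvtColor(im,cv2.COLOR_BGR2HSV);m=cv2.inRange(h,(100,120,60),(125,255,255))
a=proj(s,(.54,-.21,.012)).astype(int);M=np.zeros_like(m);M[a[1]-20:a[1]+20,a[0]-35:a[0]+35]=1;m*=M
ys,xs=np.where(m);G=np.array([onz(s,q,.012)[:2] for q in zip(xs,ys)]);G=G[G[:,0]>.545]
for sg,nm in((1,"+y"),(-1,"-y")):
    g=G[(G[:,1]-np.median(G[:,1]))*sg>0];f=np.polyfit(g[:,0],g[:,1],1);print(nm,np.degrees(np.arctan(f[0])),len(g),g.min(0),g.max(0))
E
```

```text
ee_pos: [0.4162, -0.1966, 0.2215]
force: [6.4, -1.4, -4.5]
[292 425  24  18 273] [ 0.52265816 -0.21902073  0.012     ]
[329 425  24  18 276] [ 0.52493853 -0.19778714  0.012     ]
+y -9.598958885842976 36 [ 0.54663508 -0.20194265] [ 0.57182368 -0.18696649]
-y -0.8372830101801743 36 [ 0.54602143 -0.23815358] [ 0.56938031 -0.20223247]
```

```bash
python3 -m crank '[[[10,0.2,-0.1,0,0,0,0],[10,0,0,0,0,0,0]]]' | grep -E "pos|force: \["
```

```text
ee_pos: [0.4161, -0.1967, 0.2215]
force: [8.0, -1.9, -4.3]
```

```bash
python3 -m crank '[[[10,0.2,0,0,0,0,0],[10,0,0,0,0,0,0]]]' | grep -E "pos|force: \["
```

```text
ee_pos: [0.4159, -0.1967, 0.2215]
force: [10.0, -2.6, -5.7]
```

```bash
python3 -m crank '[[[10,0,0,0,0,0,0],[10,0,0,0,0,0,0],[10,0,0,0,0,0,0],[10,0,0,0,0,0,0],[10,0,0,0,0,0,0],[10,0,0,0,0,0,0],[10,0,0,0,0,0,0],[10,0,0,0,0,0,0]]]' | grep -E "t:|pos|force: \["
```

```text
t: 17.12
ee_pos: [0.416, -0.1967, 0.2215]
force: [9.4, -3.2, -4.7]
```

```bash
python3 - <<'E'
from h import *
p,r,o=pose();print(o["force"])
k=vision.get_calibration("scene");im=vision.grab_frame("scene");s=vision.get_calibration("side");im2=vision.grab_frame("side");out=[]
for i,kk in((im,k),(im2,s)):
    x,y=np.round(proj(kk,(.575,-.215,.012))).astype(int)
    out.append(cv2.resize(i[y-26:y+26,x-28:x+28],(400,371),interpolation=cv2.INTER_CUBIC))
cv2.imwrite("pics/c10.png",np.hstack(out))
E
```

```text
[ 9.37439708 -3.20660734 -4.6997539 ]
```

View pics/c10.png

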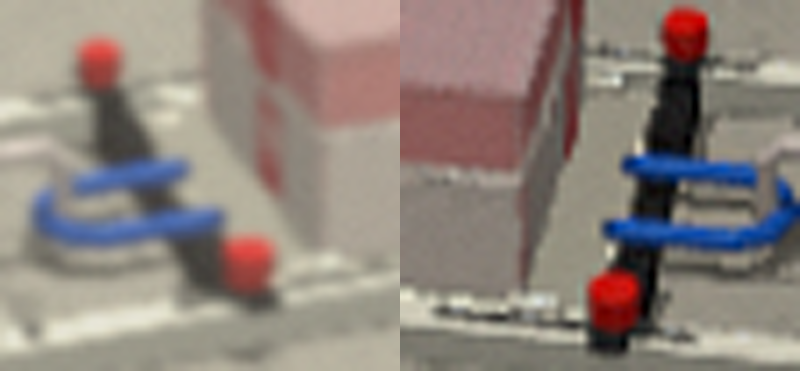

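The crop shows the plate flush against both blocks, and the roughly 9.5 N total pull was held for over 0.5 s. Unhook now: ease forward, then lift straight up.

```bash
python3 -m crank '[[[10,-1,0,0,0,0,0],[10,-3,0.3,0,0,0,0],[10,-5,0.4,0,0,0,0],[10,-6,0,0,0,0,0],[10,0,0,0,0,0,0],[10,0,0,0,0,0,0]]]' | grep -E "t:|pos|force: \["
```

```text
t: 17.72
ee_pos: [0.4309, -0.1975, 0.2211]
force: [0.8, 0.2, -0.8]
```

```bash
python3 -m crank '[[[10,0,0,-5,0,0,0],[10,0,0,-10,0,0,0],[10,0,0,-15,0,0,0],[10,0,0,-20,0,0,0],[10,0,0,-20,0,0,0],[10,0,0,-20,0,0,0],[10,0,0,0,0,0,0],[10,0,0,0,0,0,0]]]' | grep -E "t:|pos|force: \["
```

```text
t: 18.38
ee_pos: [0.4306, -0.1976, 0.3128]
force: [-0.1, -0.3, -1.8]
```

```bash
python3 -m crank '[[[10,-0.8,32.9,0,0,0,0],[10,-0.8,32.9,0,0,0,0],[10,-0.8,32.9,0,0,0,0],[10,-0.8,32.9,0,0,0,0],[10,-0.8,32.9,0,0,0,0],[10,-0.8,32.9,0,0,0,0],[10,-0.8,32.9,0,0,0,0],[10,-0.8,32.9,0,0,0,0],[10,0,0,35,0,0,0],[10,0,0,35,0,0,0],[10,0,0,15,0,0,0],[10,0,0,7,0,0,0]]]' | grep -E "t:|pos|force: \["; python3 -m crank '[[[10,0,0,3,0,0,0],[10,0,0,2,0,0,0],[10,0,0,0.6,0,0,0],[10,0,0,0,0,0,0],[10,0,0,0,0,0,0]]]'
```

```text
t: 19.38
ee_pos: [0.4644, 0.0635, 0.2155]
force: [0.3, -1.0, -2.1]
t: 19.8
ee_pos: [0.4659, 0.0633, 0.2147]
orientation: [0.001, 0.055, 0.999, 0.0]
force: [-0.0, -0.4, -1.8]
width: 0.0236
gripper_force: 45.0
```

```bash
python3 -m crank '[[[10,0,0,0.5,0,0,0],[10,0,0,0.5,0,0,0],[10,0,0,0,0,0,0]]]'| grep -E "t:|pos|force: \["
```

```text
t: 20.05
ee_pos: [0.4659, 0.0634, 0.2136]
force: [-3.2, -0.5, 6.6]
```

Contact on the bench. Release.

```bash
python3 -m crank '[[[30,0,0,0,0,0,0],[60,0,0,0,0,0,0],[90,0,0,0,0,0,0],[90,0,0,0,0,0,0],[90,0,0,0,0,0,0],[90,0,0,0,0,0,0],[90,0,0,0,0,0,0],[90,0,0,-20,0,0,0],[90,0,0,-40,0,0,0],[90,0,0,-40,0,0,0],[90,0,0,-40,0,0,0],[90,0,0,-40,0,0,0]]]'| grep -E "t:|pos|force|width"
python3 - <<'E'
from h import *
np.set_printoptions(precision=4,suppress=True)
k=vision.get_calibration("wrist");im=vision.grab_frame("wrist");cv2.imwrite("pics/w11.png",im)
h=cv2.cvtColor(im,cv2.COLOR_BGR2HSV);m=cv2.inRange(h,(3,150,60),(18,255,255));m[:120]=0;m[380:]=0
n,l,st,c=cv2.connectedComponentsWithStats(m);i=1+np.argmax(st[1:,4]);print(st[i],c[i],onz(k,c[i],.06))
q=[proj(k,(.466+dx*.994+dy*.11,.0633-dx*.11+dy*.994,z)) for dx in(-.035,.035) for dy in(-.012,.012) for z in(0,.064)];q=np.array(q);print("expected box",q.min(0),q.max(0))
out={}
for c in("scene","side"):
    im=vision.grab_frame(c);kk=vision.get_calibration(c);cv2.imwrite(f"pics/{c}11.png",im)
    h=cv2.cvtColor(im,cv2.COLOR_BGR2HSV);m=cv2.inRange(h,(3,170,100),(14,255,255))
    a=proj(kk,(.466,.063,.032)).astype(int);M=np.zeros_like(m);M[a[1]-40:a[1]+40,a[0]-50:a[0]+50]=1
    ys,xs=np.where(m*M);q=np.array([proj(kk,(.466+dx*.994+dy*.11,.0633-dx*.11+dy*.994,z)) for dx in(-.035,.035) for dy in(-.012,.012) for z in(0,.064)])
    print(c,xs.min(),ys.min(),xs.max(),ys.max(),"exp",q.min(0),q.max(0))
E
```

```text
t: 21.05
ee_pos: [0.4652, 0.0634, 0.3947]
force: [0.1, -0.4, 0.4]
width: 0.0897
gripper_force: 0.0
[ 309  180   28   85 2193] [322.306  221.4783] [0.4622 0.0639 0.06  ]
expected box [308.0372 177.9581] [336.2309 264.3061]
scene 232 211 256 232 exp [229.0011 208.7051] [258.5403 237.7973]
side 357 313 398 350 exp [355.2687 311.1075] [397.66   351.4743]
```

The hook is standing upright where expected. One last check that the carrier did not shift while unhooking, compared with the picture taken while it was pulled home.

```bash
python3 - <<'E'
from h import *
s=vision.get_calibration("side");a=proj(s,(.62,-.22,.06)).astype(int)
A,B=[cv2.cvtColor(cv2.imread(f"pics/side{i}.png"),cv2.COLOR_BGR2HSV) for i in(9,11)]
for nm,lo,hi in(("pink",(165,60,60),(180,255,255)),("blue",(100,120,60),(125,255,255))):
    for X in(A,B):
        m=cv2.inRange(X,lo,hi)[a[1]-45:a[1]+45,a[0]-45:a[0]+60];ys,xs=np.where(m);print(nm,len(xs),xs.mean().round(2),ys.mean().round(2),xs.min(),xs.max(),ys.min(),ys.max())
E
```

```text
pink 27 51.93 52.44 19 70 27 84
pink 34 54.47 53.29 20 75 28 85
blue 154 77.18 65.68 15 92 0 73
blue 166 77.86 65.66 15 92 0 73
```

```bash
python3 -c "
from rig import bot
print(bot.finish_job())"
```

```text
the job is handed in; nothing more can be done
None
```

The job is handed in: the carrier was pulled home (about 9.5 N total against 2 N dragging, held over 0.5 s) and sits snug against both stop blocks, with the hook back upright on the bench, though I viewed 11 pictures, one over the limit of 10, and the hand-in gave no verdict.

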